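Gauge the depth of the drilled stone

TASK

Find out how deep the green stone block is drilled: take the brass-headed depth rod out of its wooden stand and slide it gently down the snug bore of the green block until it rests on the springy bottom, without ramming it, and leave it standing there pressed home. Then read how far it sticks out by sliding the gauge post's red pointer level with the top of the rod, and let go. Leave the other stones, spools, calculator, bowl and pebbles where they are.

Things in the scene. Friction and masses are not known exactly. Their poses are not given: they have to be found in the camera images.
- stone_green: green stone block, 60 x 60 mm, 90 mm high, fixed to the table; origin at the centre of its underside, z up. A blind vertical bore of 13.5 mm diameter goes down through the middle of its top face
- bore_mouth (a point): centre of the bore's mouth on the top face of the green block, 90 mm above the table, z up; the rim has a 3 mm chamfer. Two sprung rubber nubs, centred 18 mm below the mouth, grip a 12 mm rod: the foot meets them 18 to 25 mm down, passing them takes up to about 9 N, and from there the rod drags with about 1 to 6 N (least at rest) and stays where it is left, even short of the bottom. The bore's bottom lies at an unknown depth, 40 to 70 mm below the mouth
- cushion (a joint): springy rubber cushion that is the bottom of the bore: 0 = not touched, grows as the rod presses it (m); stiffness 2 N per mm on top of the drag of the nubs. Pressed 1 mm or more the rod is home; more than 6 mm is ramming
- rod_head (a point): centre of the depth rod's head, where to grasp it: a brass cylinder 26 mm in diameter, 20 mm high, on a steel rod of 12 mm diameter with a tapered foot. Loose, 0.15 kg, 150 mm long over all; starts upright in the wooden stand. z along the rod, upwards; the rod's top is 10 mm above this point, its foot 140 mm below
- rod_top (a point): centre of the flat top of the rod's brass head
- rod_tip (a point): foot of the depth rod, 150 mm below its top
- rod_stand: light wooden block, 70 x 70 mm, 45 mm high, fixed; the rod stands loosely in a hole 35 mm deep (14 mm wide) in its middle, so it must be raised 40 mm to come free; origin at the centre of the underside
- gauge: gauge post, fixed: dark steel disc 90 mm across with a thin steel post; origin at the centre of the underside. The whole gauge with its tube stands up to 295 mm tall, so cross over it high. The post's top stays below the knob of the sliding tube
- pointer_slide (a joint): height of the gauge's sliding aluminium tube (m), upwards, 0 to 0.09; the red pointer's upper face is 145 mm above the table at 0. Stiff, about 4 to 7 N to slide; it stays where it is left. It starts high, above the rod's final top
- slide_knob (a point): centre of the black knob at the top of the sliding tube, 26 mm in diameter, 28 mm high, where to pinch it from above; 44 mm above the red pointer's upper face; turns not needed, it only slides up and down
- pointer (a point): upper face of the red pointer, at its tip: a horizontal red arm 12 mm wide, 4 mm thick, reaching 65 mm out from the tube's axis
- stone_red: red stone block, like the green one, loose; a bystander, origin under its centre
- stone_blue: dark blue stone block, like the green one, loose; a bystander, origin under its centre
- spool_brown: white spool of brown cord, 68 mm across, 54 mm high, a bystander, origin under its centre
- spool_black: white spool of black cord, 68 mm across, 54 mm high, a bystander, origin under its centre
- calculator: grey pocket calculator lying flat, 120 x 75 x 16 mm, a bystander, origin under its centre
- bowl: white bowl, 90 mm across, 35 mm high, a bystander, origin under its centre
- pebble_amber: amber tumbled stone, 32 mm long, 20 mm thick, a bystander
- pebble_pink: pink tumbled stone, 32 mm long, 20 mm thick, a bystander
Mind the look-alikes: they are no part of the job. What is shaped like the stone_green but purple is not meant.

How it is judged:
By the outcome, as a careful person would: the job done as asked, in the order asked, and still so for the second after the job is handed in, with the robot touching nothing.
It also fails if it takes over 72 s, if anything falls off the work surface, if the arm or the gripper's body presses on something with over 40 N, if the wrist force passes 120 N, or if a joint passes its speed limit or range.

ROBOT

A 6-joint arm with a two-finger parallel gripper is mounted at the origin on the work surface. World frame = base frame: x ahead of the robot, y to its left, z up, the work surface at z = 0. Lengths are in m, angles in degrees, forces in N, time in s.
With the tool pointing down it reaches from about 0.35 to 0.875 m from the base axis. Payload 4.2 kg.
Tool frame: the origin (TCP) lies at the very end of the fingers, on their centre line; the grasp point (between the pads) lies 19 mm behind it; z points along the fingers, y is the direction in which the jaws open and shut (so a half turn about z gives the same grasp; the last joint's range is limited). The gripper opens to 87 mm and grips with 3 to 60 N. Pads are 19 mm wide; open, the fingers measure 117 mm over their backs; the gripper's body (75 mm by 190 mm) begins 51 mm behind the grasp point.
Start: joints at [14.817, 22.042, 0.453, 0, -68.411, -14.817], TCP at [0.625, 0, 0.223] pointing down, gripper open.
Joint ranges: [-179.83, 179.83], [-69.29, 118.12], [-61.27, 80.66], [-181.25, 117.63], [-171.15, -9.14], [-177.46, 177.46]. Speed limits (degrees/s): [159.86, 159.86, 180, 180, 180, 180].

INTERFACE

Orientations are given as a 3x3 rotation matrix whose columns are the frame's x, y, z axes.
In Python, from station import r, imaging gives the robot as it stands. The module is installed in compiled form; this text tells all that it offers.
- The arm moves only by the tool move_arm, never from a script. Its argument "motion" is one flat list of numbers, 7 for each row, row after row: the shift along the tool's x, y, z in units of 40 mm (1.0 is 40 mm), then the turn, a rotation vector about the tool's x, y, z in units of 5 degrees (1.0 is 5 degrees), then the gripper's target within -1 to 1 (shut at 1, half-way at 0, fully open at -1). In form: [dx, dy, dz, wx, wy, wz, gripper, dx, dy, dz, wx, wy, wz, gripper, ...]. A call has 1 to 20 rows; each row is the pose to reach, as a shift and turn from the pose measured when the call began, along the tool's axes at that moment; what a row does not reach only later rows make up. A row lasts 1/12 s, in which the tool goes at most 41.7 mm and 7.16 degrees, less where a joint would pass 70% of its speed; a pose out of reach is approached as far as the arm can. A call with a gripper value outside its range is refused whole. The fingers move at their own pace and stop on an object; the grip force is fixed at half the most. Time passes only in rows, so rows that repeat a pose let the fingers close. It gives the time, the measured TCP pose, the force and the opening at its end, in the units of the state.
- r.sense(): the state, without advancing time (a new reading comes with each control period).
- imaging.capture(name): name is "scene" or "side" or "wrist"; returns the picture (420x560x3 uint8, blue, green, red); there is no depth.
- imaging.camera_params(name): a dict with "intrinsics" (3x3 intrinsics, pixels), "k1" (the pictures are not rectified: a ray, as slopes to the right and down, at radius r is drawn at 1 + k1 r^2 times it, then the intrinsics apply), "world_from_camera" (4x4, takes a point from camera to world coordinates). Camera axes: x right, y down, z forward; pixel columns grow to the right and rows downward; lengths in m; the calibration is good to about 2 mm. A picture is of the moment at which its call begins: read the wrist's pose just before it. camera_params takes no time and is no camera call; for the wrist camera it gives the pose at the moment of the call.
- r.finish_job(): hands the job in, once; it reports no verdict.
The state is a dict: "time_s": time; "joints": joint angles; "joint_velocities": joint speeds; "effort": joint torques, N m; "tcp_pos": TCP position; "ee_rot": TCP orientation; "wrist_force": force on the tool from outside, world axes, zero at the start; "moment": the same for the moment, N m; "gripper_width": opening from 0.0 (shut) to 1.0 (fully open).
Only numpy, scipy, OpenCV 4.12 (cv2) and the standard library are available. Lean on these libraries where they do the work, as an engineer would, in place of code of your own. Each camera call takes 0.05 s, during which the arm holds its last target.

## Working session

There is one attempt and no reset: what is moved stays moved. The work goes in short steps, Python scripts to look and compute and a tool call to move; the robot and the scene stay as the last step left them, time stands still between calls to the robot, and variables do not carry over. Pictures are saved under pics/ and viewed, and the job is handed in when it is done.

Besides the shell and the picture viewer there is one more tool, called after "Request:" as name(argument=value, ...), one argument or row to a line, values as JSON. move_arm: Moves the arm, as the interface text tells. Its arguments: {"type":"object","properties":{"motion":{"type":"array","items":{"type":"number"}}},"required":["motion"]}

```bash
mkdir -p pics
cat > h.py <<'E'
import numpy as np, cv2
from station import r, imaging
def cap(n,f):
    p=imaging.camera_params(n); im=imaging.capture(n); cv2.imwrite(f'pics/{f}.png',im); np.save(f'pics/{f}.npy',p,allow_pickle=True); return im,p
def ld(f): return cv2.imread(f'pics/{f}.png'), np.load(f'pics/{f}.npy',allow_pickle=True).item()
def ray(p,uv):
    K=np.array(p['intrinsics']);d=cv2.undistortPoints(np.array([[uv]],float),K,np.array([p['k1'],0,0,0.]))[0,0]
    T=np.array(p['world_from_camera']);v=T[:3,:3]@np.array([d[0],d[1],1]);return T[:3,3],v/np.linalg.norm(v)
def onz(p,uv,z):
    o,v=ray(p,uv);return o+v*(z-o[2])/v[2]
def tri(L):
    A=np.zeros((3,3));b=np.zeros(3);R=[ray(p,uv) for p,uv in L]
    for o,v in R:
        M=np.eye(3)-np.outer(v,v);A+=M;b+=M@o
    x=np.linalg.solve(A,b);return x,[np.linalg.norm((np.eye(3)-np.outer(v,v))@(x-o))*1000 for o,v in R]
def proj(p,X):
    T=np.linalg.inv(np.array(p['world_from_camera']));c=T[:3,:3]@np.array(X)+T[:3,3]
    s=c[:2]/c[2];s=s*(1+p['k1']*(s@s));K=np.array(p['intrinsics']);return K[:2,:2]@s+K[:2,2]
def crop(f,u,v,w,h,s,o):
    im=cv2.imread(f'pics/{f}.png')[v:v+h,u:u+w];cv2.imwrite(f'pics/{o}.png',cv2.resize(im,None,fx=s,fy=s,interpolation=cv2.INTER_CUBIC))
E
python3 - <<'E'
from h import *
print(r.sense())
for n in('scene','side','wrist'):
    im,p=cap(n,n+'0');print(n,np.round(p['world_from_camera'],3),p['intrinsics'][0],p['k1'])
E
```

```text
{'time_s': 0.0, 'joints': array([ 1.48191531e+01,  2.20917219e+01,  3.78842020e-01, -2.95356210e-02,
       -6.84117128e+01, -1.48161785e+01]), 'joint_velocities': array([ 0.00322181, -0.02575767, -0.09497193, -0.04597376, -0.01217649,
        0.03008405]), 'effort': array([ 5.69075401e-04, -3.90661991e+01,  1.87403029e+01,  4.22001421e+00,
        1.09914420e-02, -1.81494070e-04]), 'tcp_pos': array([6.24385970e-01, 4.70183891e-05, 2.21441675e-01]), 'ee_rot': array([[-1.38169024e-04, -9.99997516e-01, -2.22477571e-03],
       [-9.99999986e-01,  1.38375785e-04, -9.27818246e-05],
       [ 9.30894492e-05,  2.22476286e-03, -9.99997521e-01]]), 'wrist_force': array([-0.47461562,  0.22000734,  1.18091785]), 'moment': array([-0.01630015,  0.04754547,  0.01450713]), 'gripper_width': 1.0012121653932031}
scene [[ 0.35   0.762 -0.545  1.084]
 [ 0.937 -0.289  0.199 -0.201]
 [-0.006 -0.58  -0.814  0.948]
 [ 0.     0.     0.     1.   ]] [428.61127883   0.         275.71989453] -0.11358417633826531
side [[ 0.973 -0.16   0.17   0.392]
 [-0.233 -0.694  0.682 -0.602]
 [ 0.009 -0.702 -0.712  0.754]
 [ 0.     0.     0.     1.   ]] [425.43766451   0.         274.15301996] 0.01983442770690047
wrist [[-1.     0.001 -0.002  0.625]
 [ 0.     0.961  0.275 -0.075]
 [ 0.002  0.275 -0.961  0.385]
 [ 0.     0.     0.     1.   ]] [334.82841056   0.         272.94341025] -0.04604656580410977
```

View pics/scene0.png

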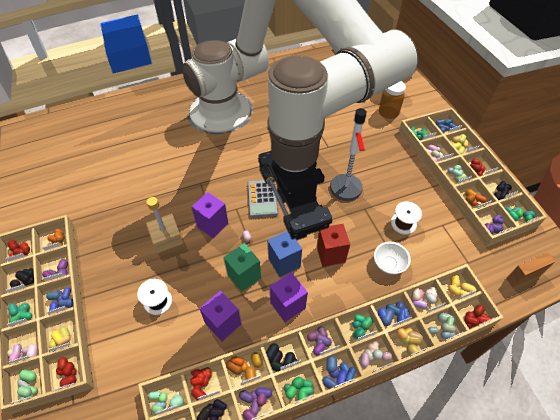

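View pics/side0.png

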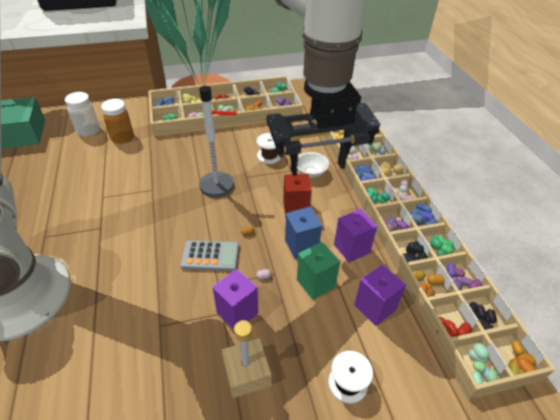

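View pics/wrist0.png

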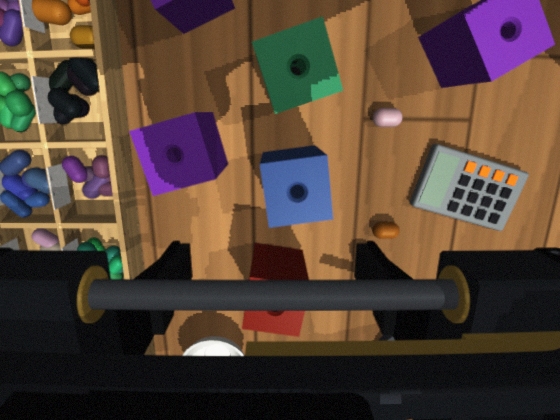

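Candidates (scene pixels): the green block at (242,267) is the only green one. Purple blocks are at (210,215), (220,316) and (288,297), blue at (285,253), red at (333,244). The only brass-headed rod is at (152,203), and the only gauge is at (347,187). I'll check these in close crops.

Run:
```python
from h import *
a=[('scene0',125,180,80,80),('scene0',210,230,80,80),('scene0',325,95,80,110),('side0',210,310,80,90),('side0',285,235,80,80),('side0',185,75,80,125)]
t=[]
for f,u,v,w,h in a:
    im=cv2.imread(f'pics/{f}.png')[v:v+h,u:u+w]; im=cv2.resize(im,None,fx=3.2,fy=3.2,interpolation=cv2.INTER_CUBIC)
    c=np.zeros((400,256,3),np.uint8);c[:im.shape[0]]=im[:400];t.append(c)
cv2.imwrite('pics/c1.png',np.hstack(t[:3]));cv2.imwrite('pics/c2.png',np.hstack(t[3:]))
```

```text
(no output)
```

View pics/c1.png

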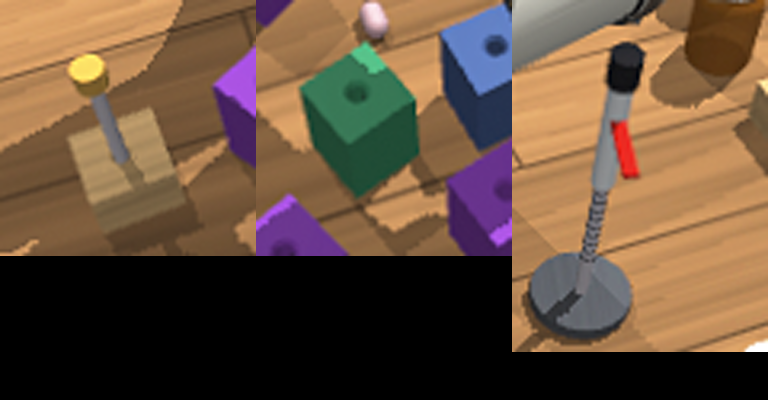

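View pics/c2.png

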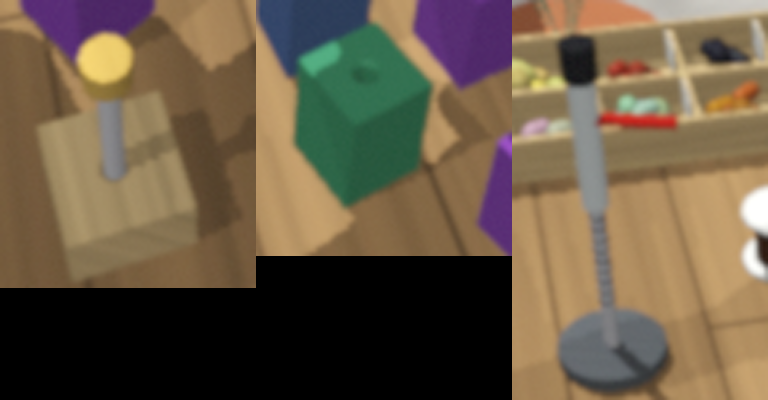

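Run:
```python
from h import *
_,s=ld('scene0');_,d=ld('side0');_,w=ld('wrist0')
for n,a,b in [('rodtop',(153.1,200.9),(242.8,328.1)),('bore',(241.6,258.7),(319.1,257.5)),('knobtop',(360.9,111.3),(205.3,88.4)),('ptrtip',(361.9,149.7),(236.3,113.1)),('rodfoot45',(163.1,230),(245,363.8)),('disc',(346.3,185.6),(216.6,183.4))]:
    x,e=tri([(s,a),(d,b)]);print(n,np.round(x,4),np.round(e,1))
print('bore wrist',onz(w,(298,65),.09),'scene',onz(s,(241.6,258.7),.09),onz(d,(319.1,257.5),.09))
for n,f,g,z in [('red',(335,235),None,.09),('blue',(285,243),None,.09),('purp1',(210,202),None,.09),('purp2',(221,300),None,.09),('purp3',(289,284),None,.09),('pink',(246,236),None,.01)]:
    print(n,np.round(onz(s,f,z),3))
```

```text
rodtop [ 0.4257 -0.2666  0.158 ] [2.5 2.5]
bore [ 0.6052 -0.1119  0.0894] [1.6 1.6]
knobtop [0.4439 0.2429 0.284 ] [2.3 2.3]
ptrtip [0.5054 0.2237 0.225 ] [1.4 1.4]
rodfoot45 [ 0.425  -0.2688  0.0369] [0.8 0.8]
disc [0.4436 0.2429 0.0105] [3. 3.]
bore wrist [ 0.60338876 -0.11207913  0.09      ] scene [ 0.60433596 -0.11068703  0.09      ] [ 0.60568044 -0.11407065  0.09      ]
red [0.622 0.116 0.09 ]
blue [ 0.6   -0.003  0.09 ]
purp1 [ 0.422 -0.135  0.09 ]
purp2 [ 0.686 -0.184  0.09 ]
purp3 [ 0.702 -0.033  0.09 ]
pink [ 0.5   -0.071  0.01 ]
```

Request:
move_arm(
  motion=[1.0,0.5,-0.7,0,0,0,-1,1.0,0.5,-0.7,0,0,0,-1,1.0,0.5,-0.7,0,0,0,-1,1.0,0.5,-0.7,0,0,0,-1],
)

```text
time_s: 0.48
tcp_pos: [0.6045, -0.0403, 0.2501]
ee_rot: [[-0.001, -1.0, -0.001], [-1.0, 0.001, 0.001], [-0.001, 0.001, -1.0]]
wrist_force: [0.9, -0.5, -0.8]
gripper_width: 1.003
```

Run:
```python
from h import *
im,p=cap('wrist','wb1');print(r.sense()['tcp_pos'],proj(p,(.604,-.112,.09)))
```

```text
[ 0.60441726 -0.03983049  0.24933429] [273.12842431 114.89718985]
```

Request:
move_arm(
  motion=[4.0,4.5,0,0,0,0,-1,4.0,4.5,0,0,0,0,-1,4.0,4.5,0,0,0,0,-1,4.0,4.5,0,0,0,0,-1,4.0,4.5,0,0,0,0,-1,4.0,4.5,0,0,0,0,-1,4.0,4.5,0,0,0,0,-1,4.0,4.5,0,0,0,0,-1,4.0,4.5,0,0,0,0,-1,4.0,4.5,0,0,0,0,-1],
)

```text
time_s: 1.37
tcp_pos: [0.4252, -0.199, 0.2492]
ee_rot: [[0.001, -1.0, -0.003], [-1.0, -0.001, 0.001], [-0.001, 0.003, -1.0]]
wrist_force: [-0.3, 1.0, 0.2]
gripper_width: 1.0
```

Run:
```python
from h import *
im,p=cap('wrist','wr1');print(r.sense()['tcp_pos'],r.sense()['time_s'],proj(p,(.4257,-.2666,.16)))
_,q=ld('wb1')
a=[]
for f,pp,X in(('wb1',q,(.604,-.112,.09)),('wr1',p,(.4257,-.2666,.16))):
    u=proj(pp,X).astype(int)-50;print(u);u=np.clip(u,0,999);c=cv2.imread(f'pics/{f}.png')[u[1]:u[1]+100,u[0]:u[0]+100];a.append(cv2.resize(c,(400,400),interpolation=cv2.INTER_CUBIC))
cv2.imwrite('pics/c3.png',np.hstack(a))
```

```text
[ 0.42521723 -0.19894323  0.24918995] 1.4167 [271.74475308 121.71743391]
[223  64]
[221  71]
```

View pics/c3.png

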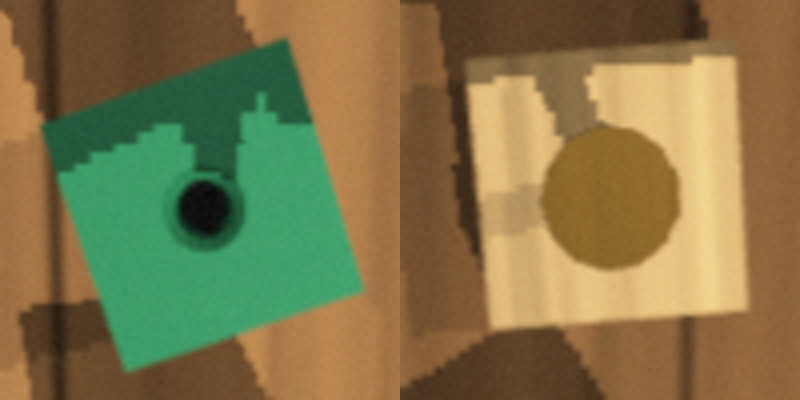

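View pics/wr1.png

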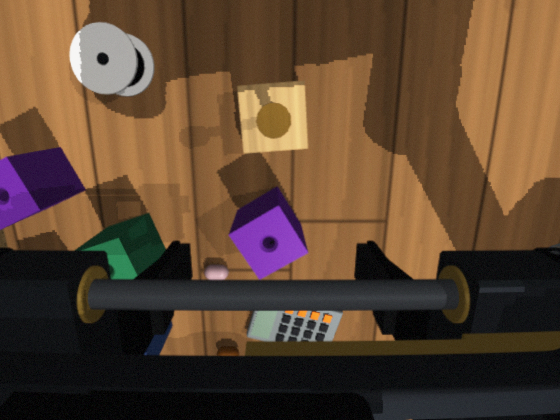

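Run:
```python
from h import *
_,s=ld('scene0');_,d=ld('side0');_,w0=ld('wrist0');_,b=ld('wb1');_,p=ld('wr1')
print('bore',onz(b,(273.7,115.6),.09),'rod',onz(p,(273.4,120.1),.16))
print(tri([(b,(273.7,115.6)),(w0,(298,65))]))
print(tri([(b,(273.7,115.6)),(s,(241.6,258.7)),(d,(319.1,257.5))]))
print(tri([(p,(273.4,120.1)),(s,(153.1,200.9)),(d,(242.8,328.1))]))
```

```text
bore [ 0.60346648 -0.11136115  0.09      ] rod [ 0.42448671 -0.26775573  0.16      ]
(array([ 0.60359048, -0.11147035,  0.09438055]), [np.float64(0.12587574992122358), np.float64(0.12587574992145995)])
(array([ 0.60453311, -0.11163719,  0.08890442]), [np.float64(1.1078954339286053), np.float64(1.2452251080117354), np.float64(2.143585467982203)])
(array([ 0.42517618, -0.26699452,  0.15791403]), [np.float64(0.9945391994158725), np.float64(2.6143644133860935), np.float64(2.489379635637093)])
```

Request:
move_arm(
  motion=[1.71,0.02,0,0,0,0,-1,1.71,0.02,0,0,0,0,-1,1.71,0.02,0.5,0,0,0,-1,1.71,0.02,1.0,0,0,0,-1,1.71,0.02,1.5,0,0,0,-1,1.71,0.02,2.0,0,0,0,-1,1.71,0.02,2.5,0,0,0,-1,1.71,0.02,2.95,0,0,0,-1,1.71,0.02,2.95,0,0,0,-1],
)

```text
time_s: 2.17
tcp_pos: [0.4224, -0.2657, 0.1272]
ee_rot: [[0.001, -1.0, -0.011], [-1.0, -0.001, 0.004], [-0.004, 0.011, -1.0]]
wrist_force: [-0.5, -0.8, -0.1]
gripper_width: 0.999
```

Run:
```python
from h import *
print(r.sense()['tcp_pos']);cap('side','sd2');cap('scene','sc2');
a=[]
for f,u,v in(('side',200,290),('scene',110,160)):
    c=cv2.imread(f'pics/{"sd2" if f=="side" else "sc2"}.png')[v:v+90,u:u+100];a.append(cv2.resize(c,(400,360),interpolation=cv2.INTER_CUBIC))
cv2.imwrite('pics/c4.png',np.hstack(a))
```

```text
[ 0.42243744 -0.2656853   0.12715481]
```

View pics/c4.png

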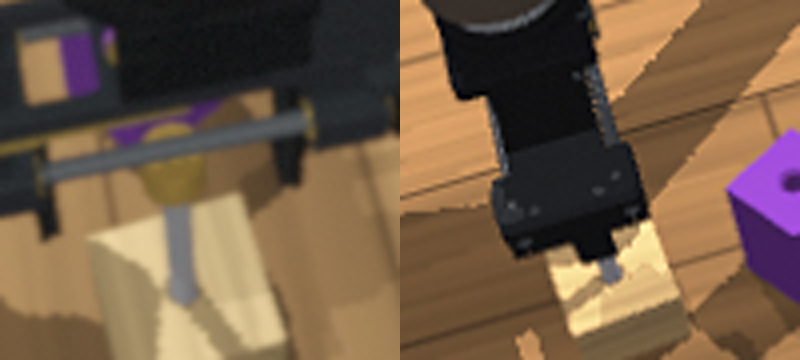

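Request:
move_arm(
  motion=[0.045,-0.05,-0.1,0.12,0.04,0,-1,0.045,-0.05,-0.1,0.12,0.04,0,-1,0.045,-0.05,-0.1,0.12,0.04,0,-1],
)

```text
time_s: 2.52
tcp_pos: [0.4279, -0.269, 0.1363]
ee_rot: [[0.003, -1.0, 0.009], [-1.0, -0.003, -0.004], [0.004, -0.009, -1.0]]
wrist_force: [-0.1, -0.1, -0.3]
gripper_width: 0.999
```

Request:
move_arm(
  motion=[0,0,0,0,0,0,-1,0,0,0,0,0,0,-1,0,0,0,0,0,0,-1],
)

```text
time_s: 2.77
tcp_pos: [0.4281, -0.269, 0.1368]
ee_rot: [[0.003, -1.0, 0.01], [-1.0, -0.003, -0.004], [0.004, -0.01, -1.0]]
wrist_force: [0.7, 0.5, 0.2]
gripper_width: 1.002
```

```bash
python3 -c "
from h import *
s=r.sense();print(s['tcp_pos'],s['joint_velocities'],s['joints'])"
```

```text
[ 0.42807942 -0.26900964  0.13679187] [-0.02230094  0.172549   -0.24778682 -0.05826428 -0.09725742  0.03722632] [-13.66499508  15.01396305 -23.59867872   0.11197816 -50.75321582
  13.74650484]
```

Request:
move_arm(
  motion=[-0.02,0.05,0.08,-0.06,-0.02,0,-1,-0.02,0.05,0.08,-0.06,-0.02,0,-1,-0.02,0.05,0.08,-0.06,-0.02,0,-1],
)

```text
time_s: 3.02
tcp_pos: [0.4258, -0.2682, 0.1333]
ee_rot: [[0.003, -1.0, 0.004], [-1.0, -0.003, -0.002], [0.002, -0.004, -1.0]]
wrist_force: [-0.0, 0.7, 1.1]
gripper_width: 1.002
```

Request:
move_arm(
  motion=[-0.02,0.03,0.05,-0.05,-0.02,0,-1,-0.02,0.03,0.05,-0.05,-0.02,0,-1,-0.02,0.03,0.05,-0.05,-0.02,0,1,-0.02,0.03,0.05,-0.05,-0.02,0,1,-0.02,0.03,0.05,-0.05,-0.02,0,1,-0.02,0.03,0.05,-0.05,-0.02,0,1,-0.02,0.03,0.05,-0.05,-0.02,0,1,-0.02,0.03,0.05,-0.05,-0.02,0,1,-0.02,0.03,0.05,-0.05,-0.02,0,1,-0.02,0.03,0.05,-0.05,-0.02,0,1,-0.02,0.03,0.05,-0.05,-0.02,0,1,-0.02,0.03,0.05,-0.05,-0.02,0,1],
)

```text
time_s: 4.02
tcp_pos: [0.4246, -0.2674, 0.1312]
ee_rot: [[0.003, -1.0, -0.0], [-1.0, -0.003, -0.0], [0.0, 0.0, -1.0]]
wrist_force: [0.1, -0.3, 0.2]
gripper_width: 0.326
```

```bash
python3 -c "
from h import *
s=r.sense();print(s['tcp_pos'],s['wrist_force'],s['moment'],s['gripper_width']*87)"
```

```text
[ 0.42458932 -0.26737144  0.1312386 ] [ 0.0616257  -0.33872409  0.1727773 ] [-0.00067569 -0.00944769  0.03509259] 28.33314365452385
```

Request:
move_arm(
  motion=[0,0,-0.2,0,0,0,1,0,0,-0.5,0,0,0,1,0,0,-0.9,0,0,0,1,0,0,-1.3,0,0,0,1,0,0,-1.7,0,0,0,1,0,0,-2.1,0,0,0,1,0,0,-2.5,0,0,0,1,0,0,-2.8,0,0,0,1,0,0,-2.8,0,0,0,1,0,0,-2.8,0,0,0,1],
)

```text
time_s: 4.85
tcp_pos: [0.4246, -0.2672, 0.2436]
ee_rot: [[0.002, -1.0, 0.001], [-1.0, -0.002, -0.0], [0.0, -0.001, -1.0]]
wrist_force: [-0.6, 0.2, -2.6]
gripper_width: 0.288
```

```bash
python3 -c "
from h import *
s=r.sense();print(s['tcp_pos'],s['wrist_force'],s['moment'],s['gripper_width']*87);cap('side','sd3')"
```

```text
[ 0.42459243 -0.2671646   0.24362638] [-0.63590562  0.23077917 -2.56496926] [ 0.06195592  0.02758948 -0.04716396] 25.055485646175658
```

View pics/sd3.png

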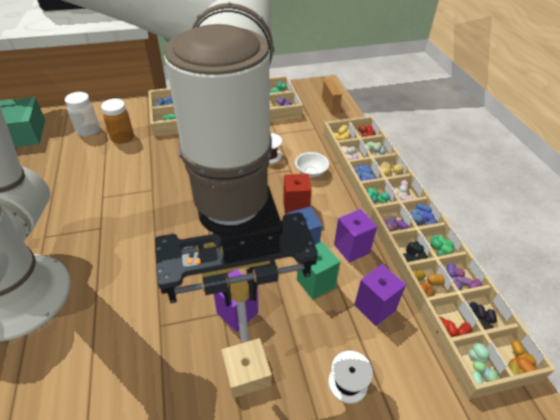

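Request:
move_arm(
  motion=[-0.3,-0.35,0,0,0,0,1,-0.75,-0.9,0,0,0,0,1,-1.25,-1.5,0,0,0,0,1,-1.85,-2.1,0,0,0,0,1,-2.4,-2.75,0,0,0,0,1,-2.95,-3.4,0,0,0,0,1,-3.45,-3.95,0,0,0,0,1,-3.75,-4.3,0,0,0,0,1,-3.91,-4.475,0,0,0,0,1,-3.91,-4.475,0,0,0,0,1,-3.91,-4.475,0,0,0,0,1,-3.91,-4.475,0,0,0,0,1],
)

```text
time_s: 5.9
tcp_pos: [0.6015, -0.111, 0.2422]
ee_rot: [[0.001, -1.0, -0.002], [-1.0, -0.001, 0.0], [-0.0, 0.002, -1.0]]
wrist_force: [-1.3, 0.3, -1.8]
gripper_width: 0.29
```

```bash
python3 -c "
from h import *
s=r.sense();print(s['tcp_pos'],s['ee_rot'],s['gripper_width']*87);cap('side','sd4');cap('scene','sc4')
a=[]
for f,u,v in(('sd4',270,205),('sc4',190,180)):
    c=cv2.imread(f'pics/{f}.png')[v:v+100,u:u+100];a.append(cv2.resize(c,(400,400),interpolation=cv2.INTER_CUBIC))
cv2.imwrite('pics/c5.png',np.hstack(a))"
```

```text
[ 0.60154601 -0.11097105  0.24223623] [[ 1.27701076e-03 -9.99996497e-01 -2.31825753e-03]
 [-9.99999070e-01 -1.27811682e-03  4.75689775e-04]
 [-4.78651113e-04  2.31764791e-03 -9.99997200e-01]] 25.18783142774791
```

View pics/c5.png

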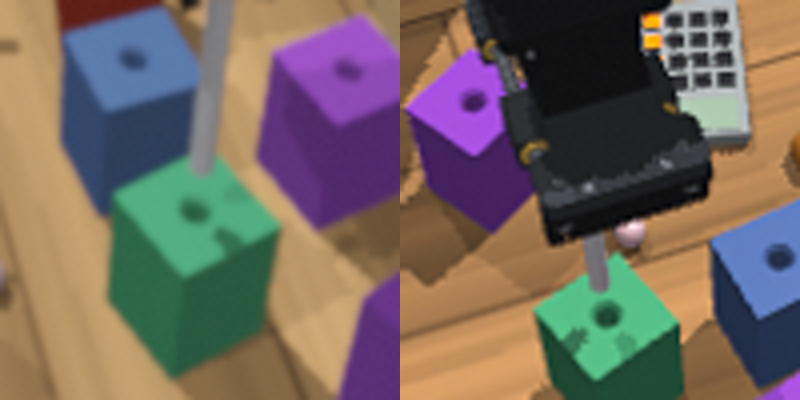

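```bash
python3 -c "
from h import *
_,s=ld('sc4');_,d=ld('sd4')
print(tri([(s,(239.75,251.5)),(d,(320.5,247.5))]))
print(tri([(s,(190+206/4,180+315/4)),(d,(270+194/4,205+210/4))]))
"
```

```text
(array([ 0.60469037, -0.1135354 ,  0.12227062]), [np.float64(1.5497854235541657), np.float64(1.54978542355425)])
(array([ 0.6044817 , -0.11168641,  0.08868509]), [np.float64(1.1148568292195715), np.float64(1.1148568292196526)])
```

```bash
python3 -c "
from h import *
a=[]
for f,u,v in(('sd4',295,225),('sc4',216,226)):
    c=cv2.imread(f'pics/{f}.png')[v:v+50,u:u+50];a.append(cv2.resize(c,(400,400),interpolation=cv2.INTER_LANCZOS4))
cv2.imwrite('pics/c6.png',np.hstack(a))"
```

```text
(no output)
```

View pics/c6.png

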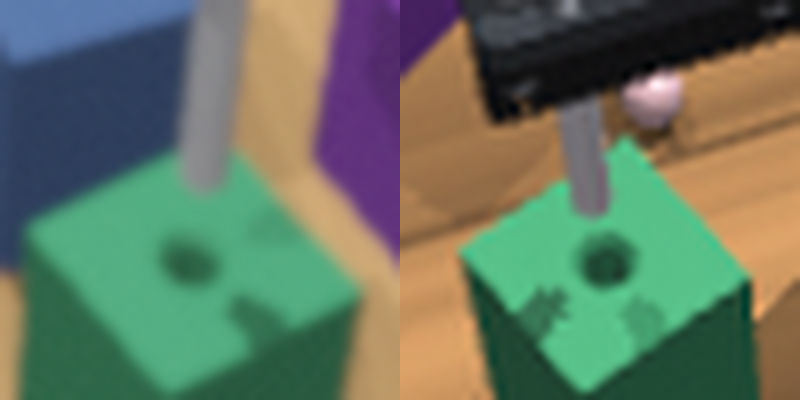

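```bash
python3 -c "
from h import *
_,s=ld('sc4');_,d=ld('sd4')
st=(216+(594-400)/8-.45,226+212/8-.45);sb=(216+(606-400)/8-.45,226+258/8-.45)
dt=(295+204/8-.45,225+187/8-.45);db=(295+190/8-.45,225+263/8-.45)
print(tri([(s,st),(d,dt)]),tri([(s,sb),(d,db)]))
for z in(.121,.1232): print(z,onz(s,st,z)-onz(s,sb,.09),onz(d,dt,z)-onz(d,db,.09))
"
```

```text
(array([ 0.60444629, -0.11323391,  0.12013112]), [np.float64(1.0440947095316337), np.float64(1.044094709531532)]) (array([ 0.60335945, -0.11201641,  0.090368  ]), [np.float64(1.7318177081291886), np.float64(1.7318177081290185)])
0.121 [ 0.00229948 -0.00190013  0.031     ] [ 0.00038228 -0.00146154  0.031     ]
0.1232 [ 0.00357647 -0.00213668  0.0332    ] [-0.00035804 -0.00315386  0.0332    ]
```

```bash
python3 -c "
from h import *
s0,s=ld('sc4');d0,d=ld('sd4')
for im,p,n,u,v in((d0,d,'d',290,150),(s0,s,'s',216,206)):
    c=cv2.resize(im[v:v+110,u:u+80],None,fx=5,fy=5,interpolation=cv2.INTER_CUBIC)
    for z in np.arange(.09,.26,.01):
        q=(proj(p,(.6015,-.111,z))-(u,v)+.5)*5;cv2.circle(c,tuple(int(t) for t in q),1,(0,0,255),-1)
    cv2.imwrite('pics/c7%s.png'%n,c)
cv2.imwrite('pics/c7.png',np.hstack([cv2.imread('pics/c7d.png'),cv2.imread('pics/c7s.png')]))"
```

```text
(no output)
```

View pics/c7.png

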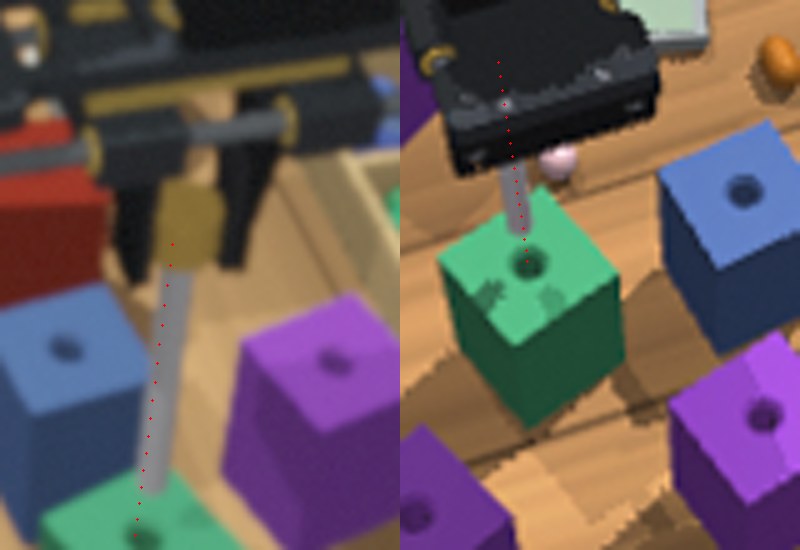

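```bash
python3 -c "
from h import *
im,p=cap('wrist','w5');print(proj(p,(.6015,-.111,.121)),proj(p,(.6036,-.1115,.09)))"
```

```text
[272.92221645 199.69402505] [270.73163062 191.04742403]
```

View pics/w5.png

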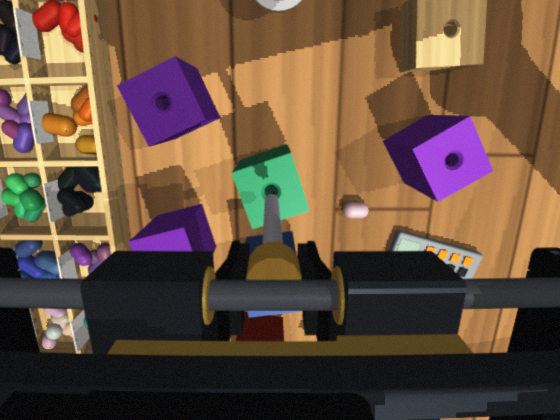

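Excellent: the wrist camera sees the rod tip and bore together. Zooming in.

```bash
python3 -c "
from h import *
crop('w5',225,140,100,75,8,'c8')"
```

```text
(no output)
```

View pics/c8.png

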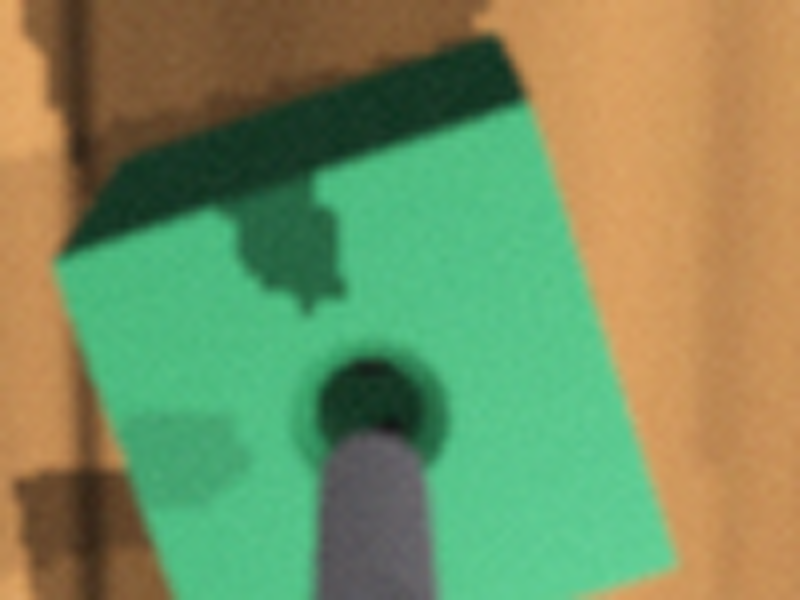

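Request:
move_arm(
  motion=[-0.015,-0.015,0.15,0,0,0,1,-0.015,-0.015,0.3,0,0,0,1,-0.015,-0.015,0.45,0,0,0,1,-0.015,-0.015,0.6,0,0,0,1,-0.015,-0.015,0.6,0,0,0,1,-0.015,-0.015,0.6,0,0,0,1],
)

```text
time_s: 6.55
tcp_pos: [0.6022, -0.1105, 0.2182]
ee_rot: [[0.001, -1.0, -0.002], [-1.0, -0.001, 0.0], [-0.0, 0.002, -1.0]]
wrist_force: [-0.1, 0.6, -1.7]
gripper_width: 0.288
```

```bash
python3 -c "
from h import *
s=r.sense();print(s['tcp_pos'],s['ee_rot'][:,2],s['wrist_force'])
im,p=cap('wrist','w6');cap('side','sd6');cap('scene','sc6');t=s['tcp_pos'];print(proj(p,t-[0,0,.121]),proj(p,(.6035,-.1114,.09)))
a=[]
for f,u,v in(('w6',245,165),('sd6',295,225),('sc6',216,226)):
    c=cv2.imread(f'pics/{f}.png')[v:v+50,u:u+50];a.append(cv2.resize(c,(266,266),interpolation=cv2.INTER_LANCZOS4))
cv2.imwrite('pics/c9.png',np.hstack(a))"
```

```text
[ 0.60215691 -0.11050087  0.21816633] [-2.24364809e-03  4.03078836e-04 -9.99997402e-01] [-0.13468734  0.5553271  -1.69053757]
[272.49426004 199.80846169] [270.99355733 196.80586283]
```

View pics/c9.png

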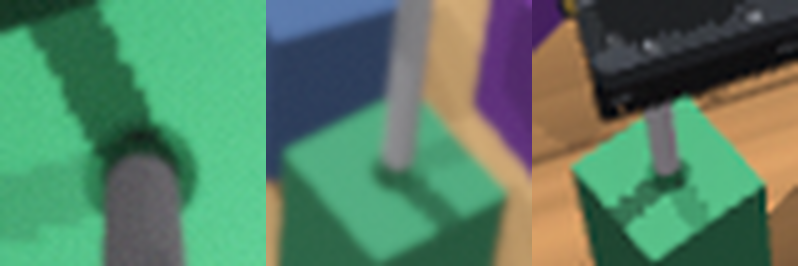

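Request:
move_arm(
  motion=[-0.015,0,0.1,0,0,0,1,-0.015,0,0.2,0,0,0,1,-0.015,0,0.3,0,0,0,1,-0.015,0,0.38,0,0,0,1,-0.015,0,0.38,0,0,0,1],
)

```text
time_s: 7.12
tcp_pos: [0.6022, -0.1098, 0.2028]
ee_rot: [[0.001, -1.0, -0.002], [-1.0, -0.001, 0.001], [-0.001, 0.002, -1.0]]
wrist_force: [-0.1, 0.1, -1.7]
gripper_width: 0.284
```

Request:
move_arm(
  motion=[0,0,0.06,0,0,0,1,0,0,0.12,0,0,0,1,0,0,0.18,0,0,0,1,0,0,0.24,0,0,0,1,0,0,0.24,0,0,0,1],
)

```text
time_s: 7.53
tcp_pos: [0.602, -0.1098, 0.1928]
ee_rot: [[0.001, -1.0, -0.003], [-1.0, -0.001, 0.001], [-0.001, 0.003, -1.0]]
wrist_force: [0.3, -0.5, -1.6]
gripper_width: 0.287
```

Request:
move_arm(
  motion=[0,0,0.05,0,0,0,1,0,0,0.1,0,0,0,1,0,0,0.1,0,0,0,1],
)

```text
time_s: 7.78
tcp_pos: [0.6025, -0.1098, 0.1892]
ee_rot: [[0.001, -1.0, -0.001], [-1.0, -0.001, 0.001], [-0.001, 0.001, -1.0]]
wrist_force: [0.3, 0.7, 0.3]
gripper_width: 0.288
```

Request:
move_arm(
  motion=[0,0,0.05,0,0,0,1,0,0,0.1,0,0,0,1,0,0,0.1,0,0,0,1],
)

```text
time_s: 8.03
tcp_pos: [0.6029, -0.1099, 0.1856]
ee_rot: [[0.001, -1.0, 0.0], [-1.0, -0.001, 0.0], [-0.0, -0.0, -1.0]]
wrist_force: [0.3, -0.3, 1.5]
gripper_width: 0.291
```

Request:
move_arm(
  motion=[0,0,0.05,0,0,0,1,0,0,0.1,0,0,0,1,0,0,0.1,0,0,0,1],
)

```text
time_s: 8.28
tcp_pos: [0.6027, -0.1097, 0.1807]
ee_rot: [[0.001, -1.0, -0.0], [-1.0, -0.001, 0.001], [-0.001, 0.0, -1.0]]
wrist_force: [0.9, -0.3, -1.2]
gripper_width: 0.287
```

Request:
move_arm(
  motion=[0,0,0.05,0,0,0,1,0,0,0.1,0,0,0,1,0,0,0.1,0,0,0,1],
)

```text
time_s: 8.53
tcp_pos: [0.6026, -0.1095, 0.1759]
ee_rot: [[0.001, -1.0, -0.001], [-1.0, -0.001, 0.002], [-0.002, 0.001, -1.0]]
wrist_force: [1.6, -0.6, -0.3]
gripper_width: 0.285
```

Request:
move_arm(
  motion=[0,0,0.05,0,0,0,1,0,0,0.1,0,0,0,1,0,0,0.1,0,0,0,1],
)

```text
time_s: 8.78
tcp_pos: [0.6025, -0.1093, 0.1709]
ee_rot: [[0.0, -1.0, -0.001], [-1.0, -0.0, 0.002], [-0.002, 0.001, -1.0]]
wrist_force: [1.8, -0.4, -0.6]
gripper_width: 0.292
```

Request:
move_arm(
  motion=[0.01,0,0.03,0,0,0,1,0.01,0,0.06,0,0,0,1,0.01,0,0.06,0,0,0,1],
)

```text
time_s: 9.03
tcp_pos: [0.6024, -0.1096, 0.168]
ee_rot: [[-0.0, -1.0, -0.001], [-1.0, 0.0, 0.002], [-0.002, 0.001, -1.0]]
wrist_force: [1.9, -0.8, 0.3]
gripper_width: 0.284
```

Request:
move_arm(
  motion=[0.0,0,0.03,0,0,0,1,0,0,0.06,0,0,0,1,0,0,0.06,0,0,0,1],
)

```text
time_s: 9.28
tcp_pos: [0.6024, -0.1094, 0.1651]
ee_rot: [[-0.0, -1.0, -0.001], [-1.0, 0.0, 0.003], [-0.003, 0.001, -1.0]]
wrist_force: [1.8, -0.1, -0.7]
gripper_width: 0.287
```

Request:
move_arm(
  motion=[0.0,0,0.03,0,0,0,1,0,0,0.06,0,0,0,1,0,0,0.06,0,0,0,1],
)

```text
time_s: 9.53
tcp_pos: [0.6025, -0.1095, 0.1627]
ee_rot: [[-0.0, -1.0, -0.001], [-1.0, 0.0, 0.003], [-0.003, 0.001, -1.0]]
wrist_force: [0.9, -0.3, 1.6]
gripper_width: 0.284
```

Request:
move_arm(
  motion=[0.01,0,0.03,0,0,0,1,0.01,0,0.05,0,0,0,1,0.01,0,0.05,0,0,0,1],
)

```text
time_s: 9.78
tcp_pos: [0.6024, -0.1098, 0.1603]
ee_rot: [[-0.0, -1.0, -0.001], [-1.0, 0.0, 0.003], [-0.003, 0.001, -1.0]]
wrist_force: [2.2, -1.1, 0.8]
gripper_width: 0.288
```

Request:
move_arm(
  motion=[0,0,0.03,0,0,0,1,0,0,0.05,0,0,0,1,0,0,0.05,0,0,0,1],
)

```text
time_s: 10.03
tcp_pos: [0.6027, -0.1099, 0.1588]
ee_rot: [[-0.0, -1.0, -0.0], [-1.0, 0.0, 0.003], [-0.003, 0.0, -1.0]]
wrist_force: [0.9, 0.0, 4.3]
gripper_width: 0.283
```

Request:
move_arm(
  motion=[0,0,0.03,0,0,0,1,0,0,0.05,0,0,0,1,0,0,0.05,0,0,0,1],
)

```text
time_s: 10.28
tcp_pos: [0.6029, -0.11, 0.1575]
ee_rot: [[0.0, -1.0, 0.0], [-1.0, -0.0, 0.002], [-0.002, -0.0, -1.0]]
wrist_force: [-0.5, -0.5, 5.3]
gripper_width: 0.284
```

Request:
move_arm(
  motion=[0,0,0.03,0,0,0,1,0,0,0.04,0,0,0,1,0,0,0.04,0,0,0,1,0,0,0.04,0,0,0,1],
)

```text
time_s: 10.62
tcp_pos: [0.6031, -0.1103, 0.1573]
ee_rot: [[0.001, -1.0, 0.001], [-1.0, -0.001, 0.002], [-0.002, -0.001, -1.0]]
wrist_force: [0.0, -0.8, 7.2]
gripper_width: 0.288
```

```bash
python3 -c "
from h import *
s=r.sense();print(s['tcp_pos'],s['wrist_force'],s['moment'])
im,p=cap('side','sd7')
s=r.sense();print(s['tcp_pos'],s['wrist_force'])
crop('sd7',280,170,80,110,5,'c10')"
```

```text
[ 0.60308139 -0.11028476  0.15726589] [ 0.02630282 -0.75546997  7.15096851] [-0.10319372  0.15271422 -0.03245523]
[ 0.60305418 -0.11031085  0.157263  ] [-0.56548889 -0.38485781  7.30904183]
```

View pics/c10.png

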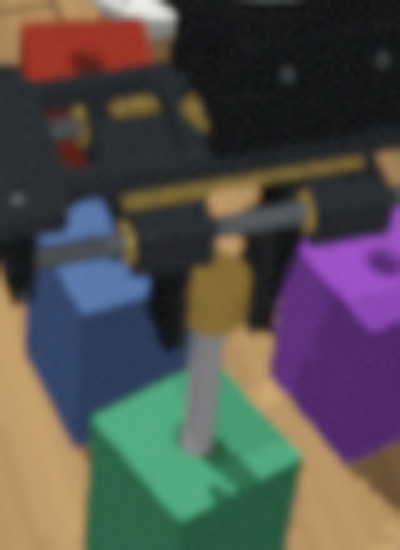

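Request:
move_arm(
  motion=[0,0,0.03,0,0,0,-1,0,0,0.03,0,0,0,-1,0,0,0.03,0,0,0,-1,0,0,0.0,0,0,0,-1,0,0,0.0,0,0,0,-1,0,0,0.0,0,0,0,-1],
)

```text
time_s: 11.17
tcp_pos: [0.6028, -0.1103, 0.1568]
ee_rot: [[0.001, -1.0, 0.0], [-1.0, -0.001, 0.002], [-0.002, -0.0, -1.0]]
wrist_force: [0.0, -0.7, 0.4]
gripper_width: 0.656
```

```bash
python3 -c "
from h import *
s=r.sense();print(s['tcp_pos'],s['wrist_force'],s['gripper_width'])
im,p=cap('side','sd8')
crop('sd8',280,170,80,110,5,'c11')"
```

```text
[ 0.60276952 -0.11026441  0.15683626] [ 0.03373512 -0.69083113  0.37579176] 0.6557340582035054
```

View pics/c11.png

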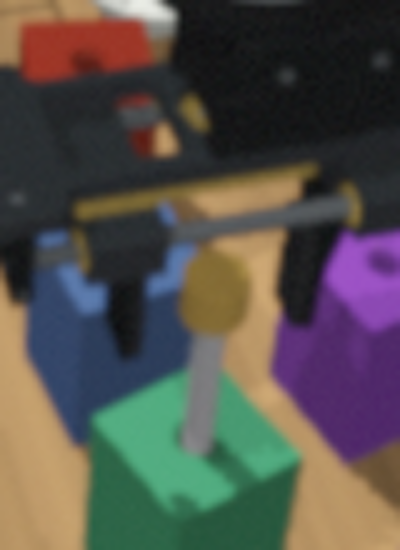

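Request:
move_arm(
  motion=[0,0,-0.3,0,0,0,-1,0,0,-0.9,0,0,0,-1,0,0,-1.7,0,0,0,-1,0,0,-2.5,0,0,0,-1,0,0,-3.3,0,0,0,-1,0,0,-4.1,0,0,0,-1,-1.0,1.0,-4.5,0,0,0,-1,-1.5,2.0,-4.5,0,0,0,-1,-2.0,2.0,-4.5,0,0,0,-1,-2.0,2.0,-4.5,0,0,0,-1,-2.0,2.0,-4.5,0,0,0,-1],
)

```text
time_s: 12.13
tcp_pos: [0.522, -0.0296, 0.338]
ee_rot: [[0.003, -1.0, 0.002], [-1.0, -0.003, 0.002], [-0.002, -0.002, -1.0]]
wrist_force: [-0.5, -0.1, 0.2]
gripper_width: 0.999
```

```bash
python3 -c "
from h import *
s=r.sense();print(s['tcp_pos'],s['ee_rot'][:,2])
cap('side','sd9');cap('scene','sc9');_,w=cap('wrist','w9');print(proj(w,(.603,-.11,.187)))
crop('sd9',285,175,80,80,5,'c12a');crop('sc9',210,170,80,80,5,'c12b')
cv2.imwrite('pics/c12.png',np.hstack([cv2.imread('pics/c12a.png'),cv2.imread('pics/c12b.png')]))"
```

```text
[ 0.52202613 -0.02955916  0.33801695] [ 0.00243922  0.00221103 -0.99999458]
[184.18674503 106.4560458 ]
```

View pics/c12.png

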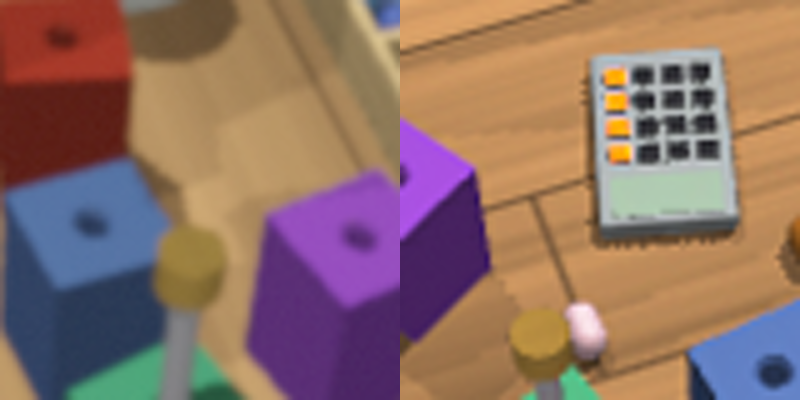

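View pics/w9.png

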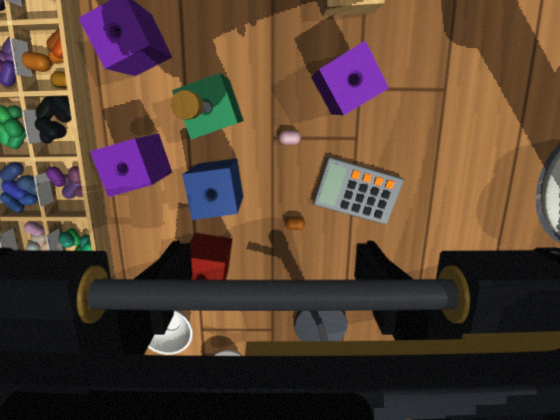

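View pics/sc9.png

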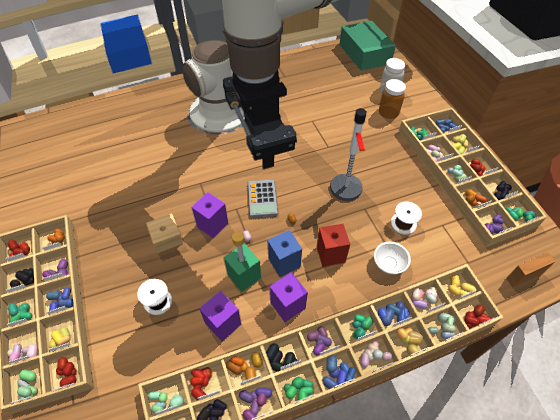

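```bash
python3 -c "
from h import *
_,s=ld('sc9');_,d=ld('sd9');_,w=ld('w9')
a=(237.6,235.2);b=(322.8,224.0);c=(184.5,104)
print(tri([(s,a),(d,b)]),tri([(s,a),(d,b),(w,c)]))
for z in(.18,.186,.192): print(z,onz(s,a,z),onz(d,b,z),onz(w,c,z))
crop('w9',160,80,60,50,8,'c13');crop('sc9',340,100,45,50,8,'c14a');crop('sd9',190,80,60,50,8,'c14b')
cv2.imwrite('pics/c14.png',np.hstack([cv2.imread('pics/c14a.png'),cv2.imread('pics/c14b.png')[:, :430]]))
"
```

```text
(array([ 0.6035688 , -0.11261755,  0.1879429 ]), [np.float64(1.3726554515599667), np.float64(1.3726554515599423)]) (array([ 0.60313156, -0.11233424,  0.18738897]), [np.float64(1.1713603472561582), np.float64(1.6767578503213811), np.float64(0.6665420767865464)])
0.18 [ 0.59742717 -0.11060937  0.18      ] [ 0.6070678  -0.10727643  0.18      ] [ 0.60436109 -0.11227511  0.18      ]
0.186 [ 0.60123005 -0.11131888  0.186     ] [ 0.60481512 -0.1124471   0.186     ] [ 0.60283103 -0.11215455  0.186     ]
0.192 [ 0.60503293 -0.11202839  0.192     ] [ 0.60256243 -0.11761777  0.192     ] [ 0.60130098 -0.11203399  0.192     ]
```

View pics/c13.png

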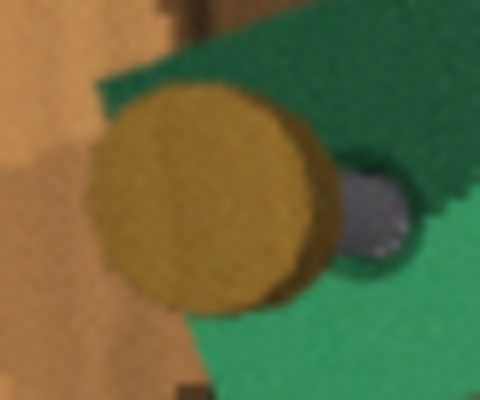

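View pics/c14.png

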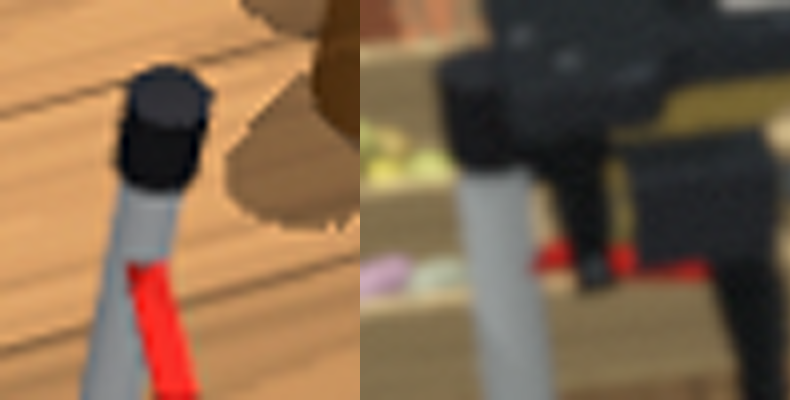

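Request:
move_arm(
  motion=[0.5,-0.5,0,0,0,0,1,1.1,-1.1,0,0,0,0,1,1.7,-1.7,0,0,0,0,1,2.06,-2.02,0.3,0,0,0,1,2.06,-2.02,1.0,0,0,0,1,2.06,-2.02,1.7,0,0,0,1,2.06,-2.02,2.3,0,0,0,1,2.06,-2.02,2.8,0,0,0,1,2.06,-2.02,3.0,0,0,0,1,2.06,-2.02,3.1,0,0,0,1,2.06,-2.02,3.1,0,0,0,1,2.06,-2.02,3.1,0,0,0,1,2.06,-2.02,3.1,0,0,0,1,2.06,-2.02,3.1,0,0,0,1],
)

```text
time_s: 13.45
tcp_pos: [0.6046, -0.1133, 0.2139]
ee_rot: [[0.0, -1.0, 0.003], [-1.0, -0.0, 0.001], [-0.001, -0.003, -1.0]]
wrist_force: [-0.5, 0.3, -0.1]
gripper_width: 0.043
```

```bash
python3 -c "
from h import *
s=r.sense();print(s['tcp_pos'],s['ee_rot'][:,2],s['wrist_force'])
cap('side','sd10');crop('sd10',285,155,80,100,5,'c15')"
```

```text
[ 0.60459116 -0.11326137  0.21392968] [ 0.00255519  0.00136055 -0.99999581] [-0.49619805  0.25346437 -0.08163087]
```

View pics/c15.png

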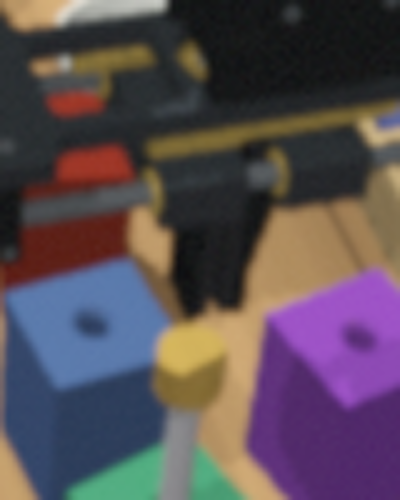

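Request:
move_arm(
  motion=[-0.03,0.04,0.15,0,0,0,1,-0.03,0.04,0.3,0,0,0,1,-0.03,0.04,0.42,0,0,0,1,-0.03,0.04,0.5,0,0,0,1,-0.03,0.04,0.5,0,0,0,1,-0.03,0.04,0.5,0,0,0,1],
)

```text
time_s: 14.0
tcp_pos: [0.6027, -0.112, 0.1933]
ee_rot: [[0.0, -1.0, 0.001], [-1.0, -0.0, 0.001], [-0.001, -0.001, -1.0]]
wrist_force: [-1.1, -0.5, -1.0]
gripper_width: 0.007
```

Request:
move_arm(
  motion=[0,0,0.03,0,0,0,1,0,0,0.03,0,0,0,1],
)

```text
time_s: 14.17
tcp_pos: [0.6028, -0.112, 0.192]
ee_rot: [[0.0, -1.0, 0.001], [-1.0, -0.0, 0.001], [-0.001, -0.001, -1.0]]
wrist_force: [-0.7, -0.5, -0.5]
gripper_width: 0.007
```

Request:
move_arm(
  motion=[0,0,0.03,0,0,0,1,0,0,0.03,0,0,0,1],
)

```text
time_s: 14.33
tcp_pos: [0.6028, -0.112, 0.1907]
ee_rot: [[0.0, -1.0, 0.001], [-1.0, -0.0, 0.001], [-0.001, -0.001, -1.0]]
wrist_force: [-0.6, 0.4, -0.2]
gripper_width: 0.005
```

Request:
move_arm(
  motion=[0,0,0.025,0,0,0,1,0,0,0.025,0,0,0,1],
)

```text
time_s: 14.5
tcp_pos: [0.6027, -0.112, 0.1895]
ee_rot: [[-0.0, -1.0, 0.001], [-1.0, 0.0, 0.001], [-0.001, -0.001, -1.0]]
wrist_force: [-0.2, -0.2, -0.5]
gripper_width: 0.006
```

Request:
move_arm(
  motion=[0,0,0.025,0,0,0,1,0,0,0.025,0,0,0,1],
)

```text
time_s: 14.67
tcp_pos: [0.6025, -0.1119, 0.1883]
ee_rot: [[-0.0, -1.0, 0.0], [-1.0, 0.0, 0.002], [-0.002, -0.0, -1.0]]
wrist_force: [-0.1, 0.6, 1.1]
gripper_width: 0.003
```

Request:
move_arm(
  motion=[0,0,0.02,0,0,0,1,0,0,0.02,0,0,0,1],
)

```text
time_s: 14.83
tcp_pos: [0.6024, -0.1119, 0.1872]
ee_rot: [[-0.0, -1.0, 0.0], [-1.0, 0.0, 0.002], [-0.002, -0.0, -1.0]]
wrist_force: [0.7, 0.7, -0.5]
gripper_width: 0.003
```

```bash
python3 -c "
from h import *
for i in range(3):
    s=r.sense();print(s['tcp_pos'],s['wrist_force']);imaging.capture('side')"
```

```text
[ 0.60239558 -0.11194096  0.18723468] [ 0.68666676  0.6950066  -0.45819805]
[ 0.60246647 -0.11195048  0.18732697] [ 0.16254944 -0.1667208   0.42442712]
[ 0.60252418 -0.11193769  0.18741287] [-0.37740137 -0.37746236  0.02366082]
```

Request:
move_arm(
  motion=[0,0,0.02,0,0,0,1,0,0,0.02,0,0,0,1],
)

```text
time_s: 15.15
tcp_pos: [0.6025, -0.1119, 0.1865]
ee_rot: [[-0.0, -1.0, 0.0], [-1.0, 0.0, 0.002], [-0.002, -0.0, -1.0]]
wrist_force: [-0.5, 0.3, 0.7]
gripper_width: 0.013
```

Request:
move_arm(
  motion=[0,0,0.02,0,0,0,1,0,0,0.02,0,0,0,1],
)

```text
time_s: 15.32
tcp_pos: [0.6025, -0.112, 0.1857]
ee_rot: [[-0.0, -1.0, 0.0], [-1.0, 0.0, 0.002], [-0.002, -0.0, -1.0]]
wrist_force: [-0.1, -0.1, 0.8]
gripper_width: 0.001
```

```bash
python3 -c "
from h import *
for i in range(3):
    s=r.sense();print(s['tcp_pos'],s['wrist_force']);cap('side','sd11')
crop('sd11',285,155,80,100,5,'c16')"
```

```text
[ 0.60250193 -0.11195574  0.18566501] [-0.07086669 -0.06882362  0.76570811]
[ 0.60248276 -0.11193245  0.1856918 ] [-0.01354294  0.3297113  -0.04307446]
[ 0.60246459 -0.11192886  0.18569184] [0.05471499 0.46482767 0.57925221]
```

View pics/c16.png

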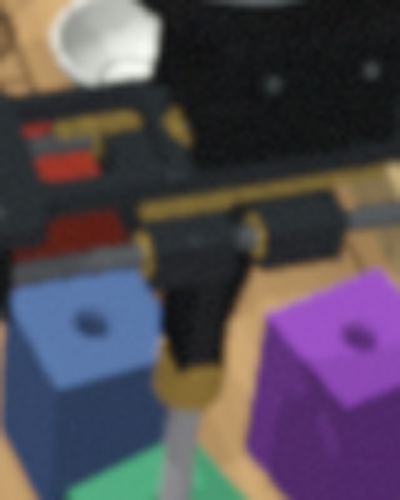

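Request:
move_arm(
  motion=[0,0,0.015,0,0,0,1,0,0,0.015,0,0,0,1],
)

```text
time_s: 15.63
tcp_pos: [0.6027, -0.112, 0.1855]
ee_rot: [[0.0, -1.0, 0.001], [-1.0, -0.0, 0.001], [-0.001, -0.001, -1.0]]
wrist_force: [0.6, 1.1, 1.8]
gripper_width: 0.003
```

Request:
move_arm(
  motion=[0,0,0.02,0,0,0,1,0,0,0.02,0,0,0,1],
)

```text
time_s: 15.8
tcp_pos: [0.603, -0.1121, 0.1854]
ee_rot: [[0.0, -1.0, 0.002], [-1.0, -0.0, 0.001], [-0.001, -0.002, -1.0]]
wrist_force: [-0.9, -0.2, 3.9]
gripper_width: 0.005
```

Request:
move_arm(
  motion=[0,0,-0.3,0,0,0,1,0,0,-1.1,0,0,0,1,0,0,-2.0,0,0,0,1,0,0,-3.0,0,0,0,0,0,0,-3.8,0,0,0,-1,-0.5,0.2,-4.0,0,0,0,-1,-1.4,0.5,-4.0,0,0,0,-1,-2.3,0.9,-4.0,0,0,0,-1,-3.2,1.2,-4.0,0,0,0,-1,-4.1,1.6,-4.0,0,0,0,-1,-5.0,2.0,-4.0,0,0,0,-1,-6.0,2.3,-4.0,0,0,0,-1,-7.0,2.7,-4.0,0,0,0,-1,-8.0,3.0,-4.0,0,0,0,-1,-9.0,3.4,-4.0,0,0,0,-1,-9.8,3.7,-4.0,0,0,0,-1,-10.55,3.97,-4.0,0,0,0,-1,-10.55,3.97,-4.0,0,0,0,-1,-10.55,3.97,-4.0,0,0,0,-1],
)

```text
time_s: 17.38
tcp_pos: [0.4428, 0.311, 0.3446]
ee_rot: [[0.003, -1.0, 0.001], [-1.0, -0.003, -0.0], [0.0, -0.001, -1.0]]
wrist_force: [0.2, -1.3, -0.3]
gripper_width: 0.992
```

```bash
python3 -c "
from h import *
s=r.sense();print(s['tcp_pos'],s['ee_rot'],s['wrist_force'],s['joints'])
_,p=cap('wrist','w12');print(proj(p,(.4437,.243,.285)));cap('side','sd12');cap('scene','sc12')
crop('sd12',285,175,80,80,5,'c17a');crop('sc12',210,170,80,80,5,'c17b')
cv2.imwrite('pics/c17.png',np.hstack([cv2.imread('pics/c17a.png'),cv2.imread('pics/c17b.png')]))"
```

```text
[0.44280858 0.31104617 0.34458555] [[ 3.33254891e-03 -9.99994043e-01  8.98491956e-04]
 [-9.99994446e-01 -3.33257843e-03 -3.13623419e-05]
 [ 3.43564500e-05 -8.98382450e-04 -9.99999596e-01]] [ 0.21236967 -1.27084263 -0.26584555] [ 5.22862820e+01  1.02059466e+01  1.25450658e+00  4.23428790e-02
 -8.10184928e+01 -5.21019392e+01]
[271.79235721 122.44898259]
```

View pics/w12.png

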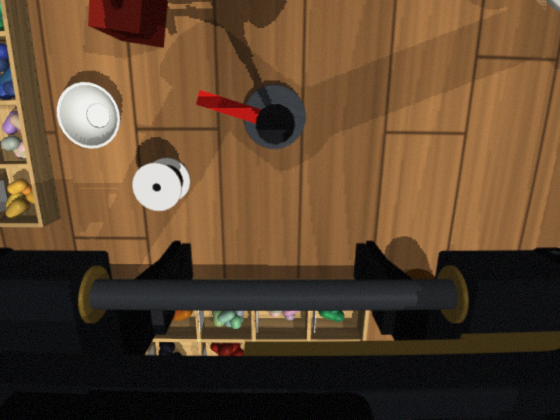

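View pics/c17.png

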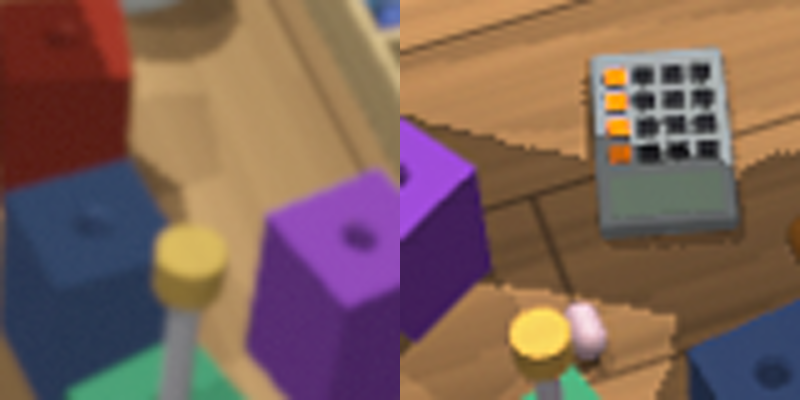

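```bash
python3 -c "
from h import *
crop('w12',185,80,120,80,6,'c18');crop('sd12',180,75,70,60,6,'c19a');crop('sc12',330,95,60,60,6,'c19b')
cv2.imwrite('pics/c19.png',np.hstack([cv2.imread('pics/c19a.png'),cv2.imread('pics/c19b.png')]))"
```

```text
(no output)
```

View pics/c18.png

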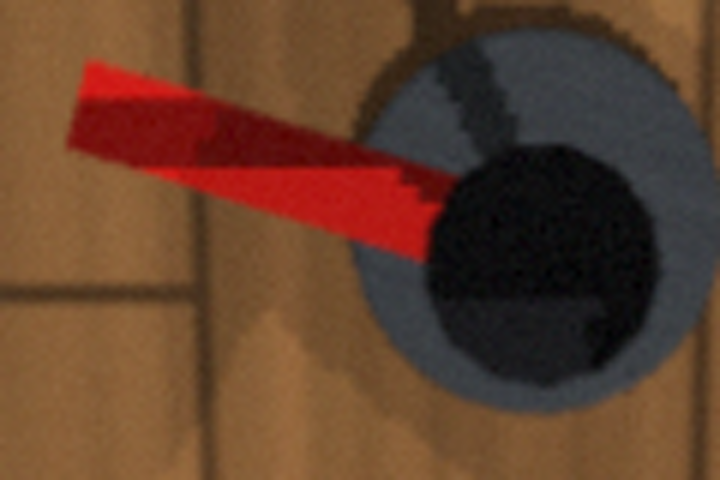

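View pics/c19.png

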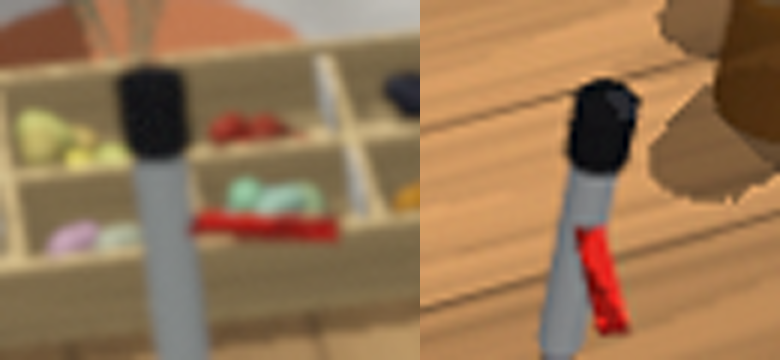

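```bash
python3 -c "
from h import *
_,s=ld('sc12');_,d=ld('sd12');_,w=ld('w12')
k=[(w,(275.2,123.6)),(s,(330+187/6-.4,95+93/6-.4)),(d,(180+152/6-.4,75+75/6-.4))]
print(tri(k));print(onz(w,k[0][1],.283))
t=[(w,(197.7,97.1)),(s,(361.6,149.3)),(d,(236.2,111.2))];print(tri(t),tri([t[0],t[2]]),tri([t[0],t[1]]))
"
```

```text
(array([0.44247139, 0.2433226 , 0.28660355]), [np.float64(1.0328032316914753), np.float64(2.0188603100134546), np.float64(2.8004475545033807)])
[0.44147751 0.24378923 0.283     ]
(array([0.50477646, 0.22427227, 0.22752455]), [np.float64(1.4656800818061217), np.float64(0.8138351466809742), np.float64(1.6710987182746067)]) (array([0.50499915, 0.22491139, 0.22732643]), [np.float64(1.4895676343613848), np.float64(1.4895676343612647)]) (array([0.50356995, 0.22459768, 0.22606765]), [np.float64(0.32848674395255506), np.float64(0.3284867439525634)])
```

Request:
move_arm(
  motion=[0.5,0,0,0,0,0,-1,1.2,0.03,0,0,0,0,-1,1.68,0.03,0,0,0,0,-1,1.68,0.03,0,0,0,0,-1,1.68,0.03,0.3,0,0,0,-1,1.68,0.03,0.8,0,0,0,-1,1.68,0.03,1.3,0,0,0,-1,1.68,0.03,1.7,0,0,0,-1,1.68,0.03,2.0,0,0,0,-1,1.68,0.03,2.2,0,0,0,-1,1.68,0.03,2.2,0,0,0,-1,1.68,0.03,2.2,0,0,0,-1],
)

```text
time_s: 18.53
tcp_pos: [0.4433, 0.2415, 0.2575]
ee_rot: [[-0.001, -1.0, 0.002], [-1.0, 0.001, 0.0], [-0.0, -0.002, -1.0]]
wrist_force: [-0.6, 1.0, 0.2]
gripper_width: 1.0
```

```bash
python3 -c "
from h import *
s=r.sense();print(s['tcp_pos'],s['ee_rot'][:,2],s['wrist_force'])
cap('side','sd13');cap('scene','sc13');crop('sd13',170,50,90,80,4.4,'c20a');crop('sc13',320,70,90,80,4.4,'c20b')
cv2.imwrite('pics/c20.png',np.hstack([cv2.imread('pics/c20a.png'),cv2.imread('pics/c20b.png')]))"
```

```text
[0.44331706 0.24146195 0.25754052] [ 2.33752343e-03  4.29160840e-04 -9.99997176e-01] [-0.55910384  1.0128305   0.24509934]
```

View pics/c20.png

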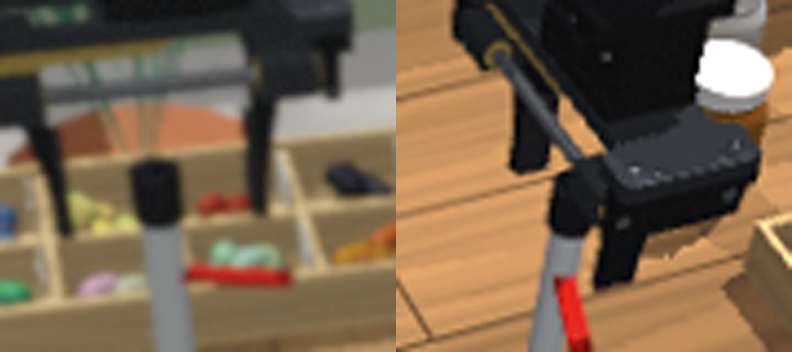

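Request:
move_arm(
  motion=[-0.05,0.02,0.07,0,0,0,-1,-0.05,0.02,0.07,0,0,0,-1,-0.05,0.02,0.07,0,0,0,1,-0.05,0.02,0.07,0,0,0,1,-0.05,0.02,0.07,0,0,0,1,-0.05,0.02,0.07,0,0,0,1,-0.05,0.02,0.07,0,0,0,1,-0.05,0.02,0.07,0,0,0,1,-0.05,0.02,0.07,0,0,0,1,-0.05,0.02,0.07,0,0,0,1,-0.05,0.02,0.07,0,0,0,1,-0.05,0.02,0.07,0,0,0,1],
)

```text
time_s: 19.63
tcp_pos: [0.4427, 0.2439, 0.2556]
ee_rot: [[-0.001, -1.0, 0.004], [-1.0, 0.001, 0.002], [-0.002, -0.004, -1.0]]
wrist_force: [-1.2, -0.7, -1.0]
gripper_width: 0.321
```

Request:
move_arm(
  motion=[0,0,0,0,0,0,1,0,0,0.1,0,0,0,1,0,0,0.2,0,0,0,1,0,0,0.3,0,0,0,1,0,0,0.4,0,0,0,1,0,0,0.5,0,0,0,1,0,0,0.6,0,0,0,1,0,0,0.7,0,0,0,1,0,0,0.8,0,0,0,1,0,0,0.85,0,0,0,1,0,0,0.85,0,0,0,1],
)

```text
time_s: 20.55
tcp_pos: [0.442, 0.2439, 0.2208]
ee_rot: [[-0.001, -1.0, 0.002], [-1.0, 0.001, 0.001], [-0.001, -0.002, -1.0]]
wrist_force: [-4.2, 1.1, 0.5]
gripper_width: 0.29
```

```bash
python3 -c "
from h import *
s=r.sense();print(s['tcp_pos'],s['ee_rot'][:,2],s['wrist_force'],s['gripper_width'])
cap('side','sd14');cap('scene','sc14');crop('sd14',170,65,90,80,4.4,'c21a');crop('sc14',320,85,90,80,4.4,'c21b')
cv2.imwrite('pics/c21.png',np.hstack([cv2.imread('pics/c21a.png'),cv2.imread('pics/c21b.png')]))"
```

```text
[0.44199545 0.24387719 0.22076178] [ 0.00160492  0.00117287 -0.99999802] [-4.2166647   1.11578819  0.45358803] 0.2903801562389199
```

View pics/c21.png

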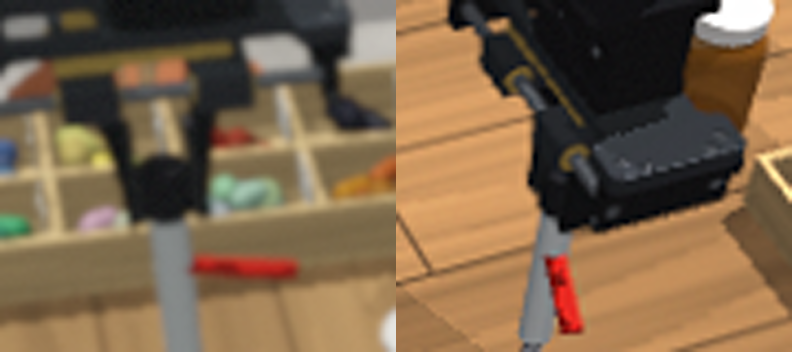

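Request:
move_arm(
  motion=[0,0,0,0,0,0,-0.2,0,0,0,0,0,0,-0.2,0,0,0,0,0,0,-0.2,0,0,0,0,0,0,-0.2,0,0,-0.4,0,0,0,-0.2,0,0,-0.9,0,0,0,-0.2,0,0,-1.3,0,0,0,0,0,0,-1.3,0,0,0,1,0,0,-1.3,0,0,0,1,0,0,-1.3,0,0,0,1,0,0,-1.3,0,0,0,1,0,0,-1.3,0,0,0,1,0,0,-1.3,0,0,0,1,0,0,-1.3,0,0,0,1,0,0,-1.3,0,0,0,1],
)

```text
time_s: 21.9
tcp_pos: [0.4419, 0.2438, 0.2725]
ee_rot: [[-0.001, -1.0, 0.001], [-1.0, 0.001, 0.001], [-0.001, -0.001, -1.0]]
wrist_force: [-0.5, -0.1, 0.9]
gripper_width: 0.036
```

```bash
python3 -c "
from h import *
s=r.sense();print(s['tcp_pos'],s['ee_rot'][:,2],s['wrist_force'],s['gripper_width'])
cap('side','sd15');cap('scene','sc15');crop('sd15',170,65,90,80,4.4,'c22a');crop('sc15',320,85,90,80,4.4,'c22b')
cv2.imwrite('pics/c22.png',np.hstack([cv2.imread('pics/c22a.png'),cv2.imread('pics/c22b.png')]))"
```

```text
[0.44185794 0.24377229 0.27247779] [ 1.10755607e-03  8.02808652e-04 -9.99999064e-01] [-0.45760095 -0.08594017  0.86372589] 0.03592262385695188
```

View pics/c22.png

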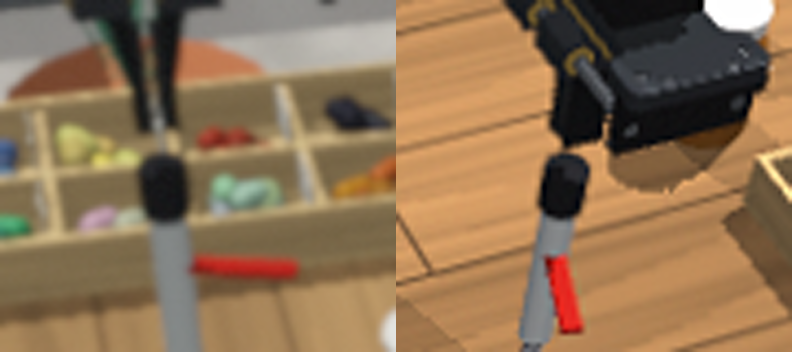

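Request:
move_arm(
  motion=[0,0,0.15,0,0,0,1,0,0,0.3,0,0,0,1,0,0,0.42,0,0,0,1,0,0,0.42,0,0,0,1,0,0,0.42,0,0,0,1],
)

```text
time_s: 22.42
tcp_pos: [0.4418, 0.2436, 0.2553]
ee_rot: [[-0.001, -1.0, 0.001], [-1.0, 0.001, 0.0], [-0.0, -0.001, -1.0]]
wrist_force: [-0.1, -0.1, -0.2]
gripper_width: 0.006
```

Request:
move_arm(
  motion=[0,0,0.04,0,0,0,1,0,0,0.04,0,0,0,1],
)

```text
time_s: 22.58
tcp_pos: [0.4417, 0.2436, 0.2534]
ee_rot: [[-0.001, -1.0, 0.0], [-1.0, 0.001, -0.0], [0.0, -0.0, -1.0]]
wrist_force: [0.8, -0.5, 0.0]
gripper_width: 0.005
```

Request:
move_arm(
  motion=[0,0,0.03,0,0,0,1,0,0,0.03,0,0,0,1],
)

```text
time_s: 22.75
tcp_pos: [0.4416, 0.2436, 0.2521]
ee_rot: [[-0.001, -1.0, 0.0], [-1.0, 0.001, -0.0], [0.0, -0.0, -1.0]]
wrist_force: [0.3, 0.3, -0.8]
gripper_width: 0.007
```

Request:
move_arm(
  motion=[0,0,0.03,0,0,0,1,0,0,0.03,0,0,0,1],
)

```text
time_s: 22.92
tcp_pos: [0.4415, 0.2435, 0.2508]
ee_rot: [[-0.001, -1.0, -0.0], [-1.0, 0.001, -0.0], [0.0, 0.0, -1.0]]
wrist_force: [0.4, 0.4, 0.4]
gripper_width: 0.005
```

Request:
move_arm(
  motion=[0,0,0.03,0,0,0,1,0,0,0.03,0,0,0,1],
)

```text
time_s: 23.08
tcp_pos: [0.4416, 0.2436, 0.2496]
ee_rot: [[-0.001, -1.0, 0.0], [-1.0, 0.001, -0.0], [0.0, -0.0, -1.0]]
wrist_force: [-0.0, -0.1, 0.4]
gripper_width: 0.007
```

Request:
move_arm(
  motion=[0,0,0.02,0,0,0,1,0,0,0.02,0,0,0,1],
)

```text
time_s: 23.25
tcp_pos: [0.4417, 0.2436, 0.2492]
ee_rot: [[-0.001, -1.0, 0.001], [-1.0, 0.001, 0.0], [-0.0, -0.001, -1.0]]
wrist_force: [-0.4, -1.8, 3.0]
gripper_width: 0.003
```

Request:
move_arm(
  motion=[0,0,0.04,0,0,0,1,0,0,0.06,0,0,0,1,0,0,0.06,0,0,0,1],
)

```text
time_s: 23.5
tcp_pos: [0.4417, 0.2436, 0.2469]
ee_rot: [[-0.001, -1.0, 0.001], [-1.0, 0.001, 0.0], [-0.0, -0.001, -1.0]]
wrist_force: [-1.5, -0.0, 3.2]
gripper_width: 0.008
```

Request:
move_arm(
  motion=[0,0,0.04,0,0,0,1,0,0,0.06,0,0,0,1,0,0,0.06,0,0,0,1],
)

```text
time_s: 23.75
tcp_pos: [0.4417, 0.2436, 0.2443]
ee_rot: [[-0.001, -1.0, 0.001], [-1.0, 0.001, 0.0], [-0.0, -0.001, -1.0]]
wrist_force: [-1.5, 0.1, 2.8]
gripper_width: 0.009
```

Request:
move_arm(
  motion=[0,0,0.02,0,0,0,1,0,0,0.02,0,0,0,1,0,0,0.02,0,0,0,1],
)

```text
time_s: 24.0
tcp_pos: [0.4417, 0.2436, 0.2433]
ee_rot: [[-0.001, -1.0, 0.0], [-1.0, 0.001, 0.0], [-0.0, -0.0, -1.0]]
wrist_force: [-0.8, -0.4, 2.1]
gripper_width: 0.0
```

```bash
python3 -c "
from h import *
for i in range(3):
    s=r.sense();print(s['tcp_pos'],s['wrist_force']);imaging.capture('side')"
```

```text
[0.44167774 0.24360973 0.24328484] [-0.76231904 -0.42244515  2.07731204]
[0.44166287 0.24361711 0.24328754] [-0.95525518  0.43810165  1.76533204]
[0.44167129 0.24360461 0.24328678] [-1.04250468 -0.99666392  2.4175733 ]
```

Request:
move_arm(
  motion=[0,0,-0.3,0,0,0,1,0,0,-1.0,0,0,0,1,0,0,-1.8,0,0,0,1,0,0,-2.4,0,0,0,0,-0.8,0,-2.4,0,0,0,-1,-1.7,-0.5,-2.4,0,0,0,-1,-1.7,-1.0,-2.4,0,0,0,-1,-1.7,-1.0,-2.4,0,0,0,-1,-1.7,-1.0,-2.4,0,0,0,-1],
)

```text
time_s: 24.9
tcp_pos: [0.482, 0.3117, 0.3375]
ee_rot: [[-0.002, -1.0, -0.002], [-1.0, 0.002, -0.002], [0.002, 0.002, -1.0]]
wrist_force: [-1.1, -0.7, -0.5]
gripper_width: 0.372
```

```bash
python3 -c "
from h import *
s=r.sense();print(s['tcp_pos'],s['ee_rot'][:,2],s['time_s'])
cap('side','sd16');cap('scene','sc16');_,w=cap('wrist','w16');print(proj(w,(.505,.2245,.1855)))
crop('sd16',180,95,70,60,5.5,'c23a');crop('sc16',325,105,70,60,5.5,'c23b');crop('w16',220,80,70,60,5.5,'c23c')
crop('sd16',290,200,70,60,5.5,'c24a');crop('sc16',210,210,70,60,5.5,'c24b')
cv2.imwrite('pics/c23.png',np.hstack([cv2.imread('pics/c23a.png'),cv2.imread('pics/c23b.png')]))
cv2.imwrite('pics/c24.png',np.hstack([cv2.imread('pics/c24a.png'),cv2.imread('pics/c24b.png')]))"
```

```text
[0.4819937  0.31173621 0.33753075] [-0.00174058 -0.00182159 -0.99999683] 24.9
[246.46774001  98.3134638 ]
```

View pics/c23.png

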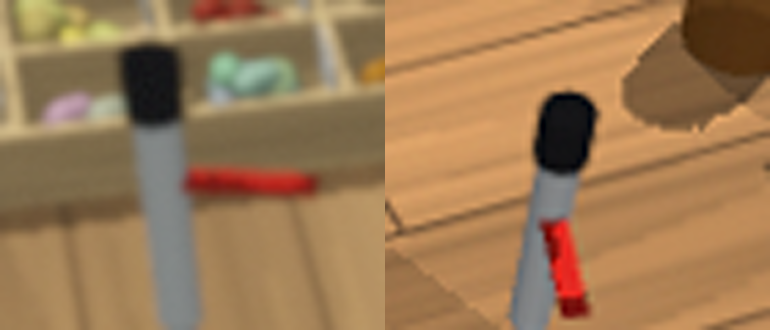

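View pics/c24.png

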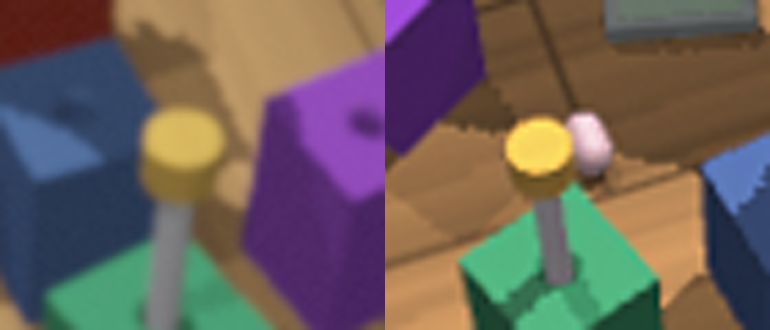

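View pics/w16.png

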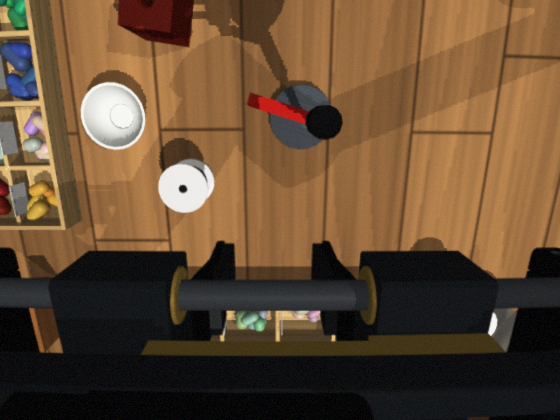

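View pics/sc16.png

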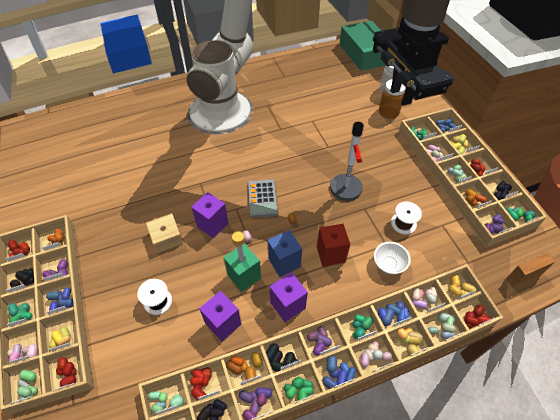

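```bash
python3 -c "
from h import *
_,s=ld('sc16');_,d=ld('sd16');_,w=ld('w16')
print(tri([(s,(359.5,160)),(d,(236.9,127.1))]),tri([(s,(359.5,160)),(d,(236.9,127.1)),(w,(250,99))]))
print(tri([(s,(237.8,236.3)),(d,(323.1,224.7))]))
print(tri([(s,(325+(568-385)/5.5-.4,105+112/5.5-.4)),(d,(180+150/5.5-.4,95+52/5.5-.4))]), 'knobtop exp .2435')
"
```

```text
(array([0.50451989, 0.22387402, 0.18800721]), [np.float64(1.8720083082908587), np.float64(1.8720083082909555)]) (array([0.50327963, 0.224947  , 0.18684893]), [np.float64(1.4715704860175025), np.float64(2.666233218077726), np.float64(1.5642633622605215)])
(array([ 0.60457429, -0.11256577,  0.18549739]), [np.float64(1.1186751281899947), np.float64(1.118675128189945)])
(array([0.44415868, 0.24191411, 0.2443582 ]), [np.float64(0.4231578325741851), np.float64(0.4231578325741796)]) knobtop exp .2435
```

```bash
python3 -c "
from h import *
print(r.finish_job())"
```

```text
the job is handed in; nothing more can be done
None
```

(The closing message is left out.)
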